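Clear the capping jig and fit its nest plate

TASK

Take the white-capped sauce bottle that was left standing on the capping jig and set it down upright, without dropping it, in one of the empty cells of the green crate; keep it upright all the way. Then pick up the white nest plate by its handle and lower it over the jig's two locating pins, large hole on large pin, keeping hold of it until it rests fully flush on the bed. Let go, and leave the other bottles and the bowl of caps standing where they are.

Things in the scene. Friction and masses are not known exactly. Their poses are not given: they have to be found in the camera images.
- jig: Capping jig, fixed: dark steel bed 120 (x) x 180 (y) mm on a blue foot 130 x 190 mm; bed top 30 mm above the table. Origin: centre of its underside, z up. Two fixed upright bright steel pins, 28 mm tall above the bed: full diameter for the lowest 16 mm, then tapering to 45 % near the tip.
- big_pin (a point): Foot of the large pin's axis on the bed top; pin 16 mm diameter, at x +37, y +68 mm in the jig frame, z 30 mm.
- small_pin (a point): Foot of the small pin's axis on the bed top; pin 10 mm diameter, at x -37, y -68 mm in the jig frame, z 30 mm.
- nest_plate: White plastic plate, loose, flat on the table, 110 (x) x 170 (y) x 12 mm, 0.35 kg. Origin: centre of underside, z up; on the bed it is 30 mm above the jig origin, x along jig x. Pin holes at two corners; two 50 mm bottle holes at y +-43 mm. Black handle over its centre: bar 90 mm along x, 14 mm wide in y, 38 to 54 mm above the underside, on 10 mm posts at x +-36 mm: pinch it across y from above.
- big_hole (a point): Centre of the large pin hole (18 mm diameter) on the plate's underside, at x +37, y +68 mm in the plate frame.
- small_hole (a point): Centre of the small pin hole (12 mm diameter) on the plate's underside, at x -37, y -68 mm in the plate frame.
- crate: Green crate, open at the top, fixed, 135 x 135 x 60 mm high, walls and floor 5 mm, divided in 2 x 2 cells of about 60 mm. Cell centres at x +-32.5, y +-32.5 mm in its frame. Origin: centre of its underside on the table; z up. The two cells at +x hold bottles; the two at -x are empty.
- bottle: The bottle to clear: orange-brown, yellow label, WHITE cap; 160 mm tall, about 0.24 kg, loose, upright near the middle of the jig bed. Origin: centre of underside, z up. Body 46 mm diameter up to 94 mm, shoulder narrowing to a 20 mm neck at 120 mm, 22 mm cap from 144 to 160 mm; neck and cap can be pinched from above.
- crate_bottle_a: Bystander: sauce bottle like the other one but with a black cap, in the crate's cell at +x, +y. Origin: centre of its underside.
- crate_bottle_b: Bystander: the same, in the crate's cell at +x, -y. Origin: centre of its underside.
- loose_bottle: Bystander: the same, 46 mm diameter, 160 mm tall, standing on the table near the nest plate. Origin: centre of its underside.
- cap_bowl: Bystander: white plastic bowl with a heap of black caps that stays in it, 160 mm across the rim, 60 mm tall, loose, beyond the jig. Origin: centre of its underside.
There are look-alikes about, which are no part of the job. Of the things that look like the crate, take the one that is farthest from the robot's base at the start. Leave any turquoise look-alike of the bottle alone.

How it is judged:
By the outcome, as a careful person would: the job done as asked, in the order asked, and still so for the second after the job is handed in, with the robot touching nothing.
It also fails if it takes over 58 s, if anything falls off the work surface, if the arm or the gripper's body presses on something with over 40 N, if the wrist force passes 120 N, or if a joint passes its speed limit or range.

ROBOT

A 6-joint arm with a two-finger parallel gripper is mounted at the origin on the work surface. World frame = base frame: x ahead of the robot, y to its left, z up, the work surface at z = 0. Lengths are in m, angles in degrees, forces in N, time in s.
With the tool pointing down it reaches from about 0.275 to 0.875 m from the base axis. Payload 12.5 kg.
Tool frame: the origin (TCP) lies at the very end of the fingers, on their centre line; the grasp point (between the pads) lies 19 mm behind it; z points along the fingers, y is the line along which they close (so a half turn about z gives the same grasp; the last joint's range is limited). The gripper opens to 85 mm and grips with 20 to 120 N. Pads are 22 mm wide; open, the fingers measure 114 mm over their backs; the gripper's body (76 mm by 85 mm) begins 54 mm behind the grasp point. The pads swing forward as they close: fully open they stand 13 mm farther back than shut.
Start: joints at [-78.759, 20.094, 94.641, -0, 65.266, -4.847], TCP at [0.152, -0.528, 0.231] pointing down, gripper open.
Joint ranges: [-157.81, 157.81], [-45, 120.19], [0.68, 151.7], [-89.99, 269.99], [4.06, 180], [-164.3, 164.3]. Speed limits (degrees/s): [127.2, 127.2, 159.86, 180, 180, 180].

INTERFACE

Orientations are given as a 3x3 rotation matrix whose columns are the frame's x, y, z axes.
In Python, from station import ctrl gives the robot as it stands. The module is installed in compiled form; this text tells all that it offers.
- The arm moves only by the tool play_rows, never from a script. Its argument "increments" is one flat list of numbers, 7 for each row, row after row: the shift along the tool's x, y, z in m, then the turn, a rotation vector about the tool's x, y, z in rad, then the opening, from 0 (shut) to 1 (fully open). A call has 1 to 10 rows; each row shifts and turns the commanded pose from where the row before left it, along the tool's axes as they then stand; what a row does not reach is not made up. A row lasts 1/8 s, in which the tool goes at most 62.5 mm and 10.7 degrees, less where a joint would pass 70% of its speed; a pose out of reach is approached as far as the arm can. A call is refused whole if a number of a shift passes 0.0625 or a number of a turn 0.188, either way. A call with a gripper value outside its range is refused whole. The fingers move at their own pace and stop on an object; "newtons" is the grip in N (left out, the last holds). Time passes only in rows, so rows that do not move let the fingers close. It gives the time, the measured TCP pose, the force, the opening and the grip force at its end, in the units of the state.
- ctrl.get_obs(): the state, without advancing time (a new reading comes with each control period).
- ctrl.grab_frame(name): name is "scene" or "top"; returns a dict with "frame" (420x560x3 uint8, red, green, blue), "z_map" (420x560 float32, m along the optical axis (not along the pixel's ray), 0 where there is no reading), "fx", "fy", "cx", "cy" (pixels), "dist" ([k1, k2, p1, p2, k3] as OpenCV has them; the pictures are not rectified), "T" (4x4, takes a point from camera to world coordinates). Camera axes: x right, y up, looking along -z (the intrinsics and any distortion apply to the point x, -y, -z); pixel columns grow to the right and rows downward; lengths in m; the calibration is good to about 2 mm. A picture is of the moment at which its call begins.
- ctrl.close_job(): hands the job in; it is judged then, once.
The state is a dict: "t": time; "joint_positions": joint angles; "qd": joint speeds; "joint_efforts": joint torques, N m; "eef_pos": TCP position; "ee_rot": TCP orientation; "force": force on the tool from outside, world axes, zero at the start; "wrist_torque": the same for the moment, N m; "width": finger opening in m; "gripper_force": force on a finger pad.
Only numpy, scipy, OpenCV 4.12 (cv2) and the standard library are available. Lean on these libraries where they do the work, as an engineer would, in place of code of your own. Each camera call takes 0.05 s, during which the arm holds its last target. There are 200 camera calls.

## Working session

There is one attempt and no reset: what is moved stays moved. The work goes in short steps, Python scripts to look and compute and a tool call to move; the robot and the scene stay as the last step left them, time stands still between calls to the robot, and variables do not carry over. Pictures are saved under pics/ and viewed, at most 10 in all, crops included, and the job is handed in when it is done.

Besides the shell and the picture viewer there is one more tool, called after "Emit:" as a command line: name --argument value ..., lists and objects as JSON in quotes. play_rows: Moves the arm, as the interface text tells. Its arguments: {"type":"object","properties":{"increments":{"type":"array","items":{"type":"number"}},"newtons":{"type":"number"}},"required":["increments"]}

```bash
mkdir -p pics
cat > h.py <<'E'
import numpy as np, cv2
from station import ctrl
def grab(n):
    f=ctrl.grab_frame(n); cv2.imwrite(f'pics/{n}_tmp.png',f['frame'][:,:,::-1]); return f
def cloud(f):
    h,w=f['z_map'].shape
    K=np.array([[f['fx'],0,f['cx']],[0,f['fy'],f['cy']],[0,0,1.]])
    u,v=np.meshgrid(np.arange(w),np.arange(h))
    p=cv2.undistortPoints(np.stack([u,v],-1).reshape(-1,1,2).astype(np.float64),K,np.array(f['dist'],float)).reshape(h,w,2)
    z=f['z_map'].astype(float)
    c=np.stack([p[...,0]*z,-p[...,1]*z,-z,np.ones_like(z)],-1)
    W=(c@np.array(f['T']).T)[...,:3]; W[z==0]=np.nan
    return W
E
python3 - <<'E'
from h import *
for n in ('top','scene'):
    f=grab(n); W=cloud(f); np.savez(f'{n}.npz',W=W,rgb=f['frame'],T=f['T']); 
    cv2.imwrite(f'pics/{n}1.png',cv2.resize(f['frame'][:,:,::-1],(784,588)))
    print(n,np.round(f['T'],3).tolist(),f['fx'],f['dist'])
o=ctrl.get_obs(); print(o)
E
```

```text
top [[0.0, 0.987, -0.164, 0.412], [-1.0, 0.0, -0.001, 0.033], [-0.001, 0.164, 0.987, 1.069], [0.0, 0.0, 0.0, 1.0]] 416.0652290474623 [-0.1016572  0.         0.         0.         0.       ]
scene [[-0.284, -0.739, 0.611, 1.145], [0.959, -0.227, 0.17, 0.181], [0.013, 0.634, 0.773, 0.804], [0.0, 0.0, 0.0, 1.0]] 406.20950209221076 [-0.06699454  0.          0.          0.          0.        ]
{'t': 0.1, 'joint_positions': array([-7.87591649e+01,  2.01213517e+01,  9.46734337e+01,  2.63744799e-04,
        6.52647099e+01, -4.84732084e+00]), 'qd': array([ 0.10127847,  0.01833563, -0.10755687, -0.01966737,  0.00768863,
       -0.03279951]), 'joint_efforts': array([-3.14498993e-04, -5.06835544e+01, -2.91876590e+01, -7.04800800e-05,
        2.68898504e-03,  2.06883743e-05]), 'eef_pos': array([ 0.15238076, -0.52816209,  0.23081029]), 'ee_rot': array([[ 9.60837003e-01,  2.77114082e-01, -1.98315847e-04],
       [ 2.77114138e-01, -9.60836467e-01,  1.01928292e-03],
       [ 9.19085548e-05, -1.03432087e-03, -9.99999461e-01]]), 'force': array([-0.55694809,  0.59975373, -0.10797291]), 'wrist_torque': array([-0.00922713, -0.00341441, -0.04728165]), 'gripper_force': 0.0, 'width': 0.08541356297821923}
```

View pics/top1.png

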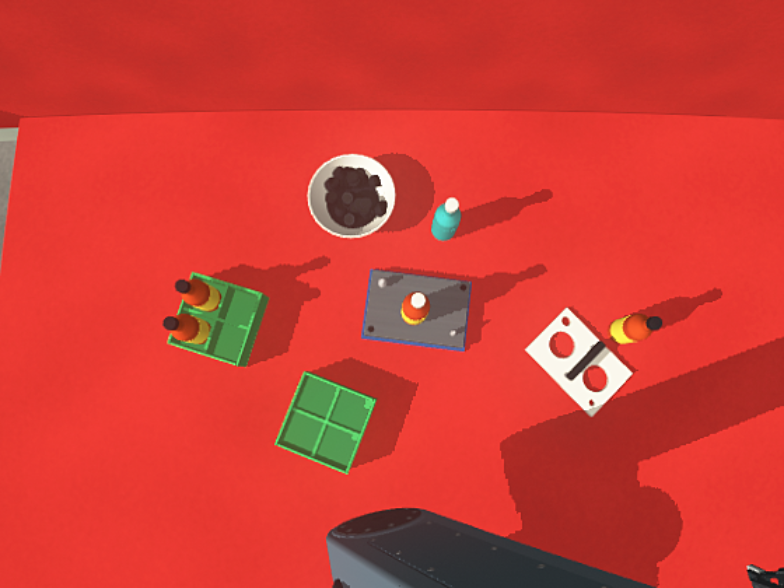

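View pics/scene1.png

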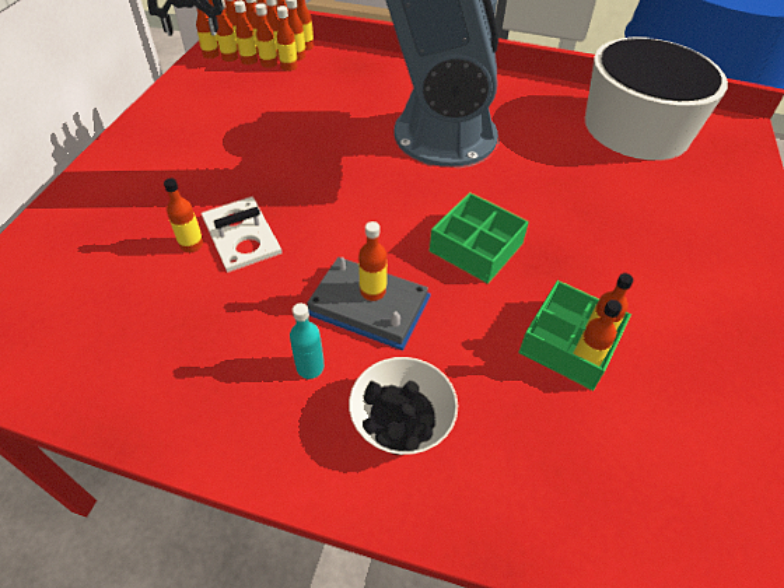

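The top view (784 px) shows the jig at (415,310) with the white-capped bottle on it and the big pin at (382,283). The stocked crate, the farther of the two, is at (217,320). The plate is at (580,362), with its big hole at (565,321) and its small hole at (591,403). The scene view agrees with this. Next I measure.

```bash
cat > meas.py <<'E'
from h import *
def rect(P):
    (c,s,a)=cv2.minAreaRect((P[:,:2]*1000).astype(np.float32)); return np.round(c,1),np.round(s,1),round(a,2)
def run(names=('top','scene')):
    for n in names:
        d=np.load(n+'.npz'); W=d['W']; hsv=cv2.cvtColor(d['rgb'],cv2.COLOR_RGB2HSV).astype(int); H,S,V=[hsv[...,i] for i in range(3)]
        x,y,z=[W[...,i] for i in range(3)]
        near=lambda cx,cy,r:(np.hypot(x-cx,y-cy)<r)
        print(n,'table z',np.round(np.nanmedian(z[(S>150)&(H<6)&near(.45,0,.5)]),4))
        out=[('bed',(z>.022)&(z<.036)&near(.5,.03,.2)&(S<90)&(V<150)),
         ('foot+bed',(z>.015)&(z<.036)&near(.5,.03,.2)&((S<90)|((H>100)&(H<130)))),
         ('plate',(z>.006)&(z<.02)&(S<70)&(V>120)&near(.42,-.2,.25)),
         ('handle',(z>.045)&(z<.065)&(S<90)&(V<90)&near(.42,-.2,.2)),
         ('green',(z>.052)&(z<.068)&(H>45)&(H<80)&(S>90)&near(.47,.3,.14)&(y>.2)),
         ('cap',(z>.165)&(z<.2)&(S<90)&(V>120)&near(.5,.03,.12)),
         ('bigpin',(z>.042)&(z<.065)&(S<110)&near(.5,.03,.2)&(y>.05)),
         ('smallpin',(z>.042)&(z<.065)&(S<110)&near(.5,.03,.2)&(y<-.01)&(y>-.1))]
        for k,m in out:
            m=m&np.isfinite(z); q=cv2.connectedComponentsWithStats(m.astype(np.uint8)) 
            if q[0]<2: print(k,'none');continue
            i=1+np.argmax(q[2][1:,4]); P=W[q[1]==i]
            print(k,len(P),rect(P) if len(P)>3 else '', 'mean',np.round(P.mean(0)*1000,1),'zmed/max',np.round(np.median(P[:,2])*1000,1),np.round(P[:,2].max()*1000,1))
if __name__=='__main__': run()
E
python3 meas.py
```

```text
top table z -0.0006
bed 2865 (array([550. , -19.5]), array([180.2, 120.4]), 82.7) mean [548.4 -20.3  29.5] zmed/max 29.5 35.8
foot+bed 2889 (array([550.1, -19.3]), array([180.4, 120.4]), 82.61) mean [548.1 -20.1  29.4] zmed/max 29.5 35.8
plate 1953 (array([ 453.3, -316.1]), array([171., 112.]), 44.16) mean [ 451.7 -314.    11.3] zmed/max 11.3 19.6
handle 152 (array([ 452. , -314.6]), array([12.2, 87.7]), 43.28) mean [ 452.4 -315.    53.2] zmed/max 53.1 58.2
green 268 (array([527.1, 337.6]), array([134.7, 134.8]), 72.59) mean [508.6 313.1  58.6] zmed/max 58.6 63.8
cap 86 (array([541.6, -13. ]), array([21. , 19.4]), 2.04) mean [540.7 -12.4 188.8] zmed/max 189.4 195.1
bigpin 68 (array([682.3,  82.9]), array([12.1, 70.8]), 16.65) mean [682.9  81.5  55.7] zmed/max 57.7 62.6
smallpin 14 (array([505.1, -81.4]), array([7.8, 7.2]), 7.26) mean [504.4 -81.3  51.3] zmed/max 50.5 57.1
scene table z -0.0013
bed 2330 (array([549.8, -19. ]), array([180.6, 120.8]), 82.6) mean [560.3 -16.5  28.9] zmed/max 29.0 35.6
foot+bed 2474 (array([550.3, -18.7]), array([180.9, 121.2]), 83.5) mean [562.5 -16.   28.3] zmed/max 28.9 35.6
plate 1210 (array([ 454.1, -317.1]), array([174.6, 110.4]), 44.28) mean [ 462.6 -310.9   10.4] zmed/max 10.3 19.7
handle 143 (array([ 455.7, -316.4]), array([17.5, 84.3]), 41.84) mean [ 457.  -314.7   50.7] zmed/max 50.7 55.5
green 310 (array([523.7, 322.6]), array([101.7, 135.9]), 73.54) mean [532.6 303.8  57.1] zmed/max 57.6 61.9
cap 103 (array([541.2, -13.2]), array([21.3, 19.7]), 17.12) mean [544.2 -12.  185.1] zmed/max 187.5 191.4
bigpin 271 (array([680.5,  86.3]), array([18. , 75.5]), 14.23) mean [682.2  83.6  52.2] zmed/max 53.0 61.5
smallpin 18 (array([505. , -81.1]), array([8.4, 7.7]), 19.7) mean [505.3 -80.9  48.9] zmed/max 47.0 55.8
```

```bash
cat >> h.py <<'E'
from scipy.spatial.transform import Rotation as R
def plan(x,y,z,yaw):
    """tool-frame turn (rad, about z) then shift (in turned, exactly downward tool axes) to reach target in mm/deg"""
    o=ctrl.get_obs(); r=o['ee_rot']; p=o['eef_pos']; c,s=np.cos(np.radians(yaw)),np.sin(np.radians(yaw))
    T=np.array([[c,s,0],[s,-c,0],[0,0,-1.]])
    print('t',round(o['t'],2),'pos',np.round(p*1000,1),'yaw',np.round(np.degrees(np.arctan2(r[1,0],r[0,0])),2),'w',round(o['width']*1000,1),'gf',round(o['gripper_force'],1),'F',np.round(o['force'],1))
    print('turn',np.round(R.from_matrix(r.T@T).as_rotvec(),4),'then shift mm',np.round(T.T@(np.array([x,y,z])-p*1000),1),'| shift without turn',np.round(r.T@(np.array([x,y,z])-p*1000),1))
E
python3 - <<'E'
from h import *
d=np.load('top.npz');W=d['W'];e=np.load('scene.npz')['W']
for n,w in (('top',W),('scene',e)):
  m=(w[...,2]>.15)&(w[...,2]<.2)&(w[...,0]>.3)&(abs(w[...,1])<.55)
  q=cv2.connectedComponentsWithStats(m.astype(np.uint8))
  for i in range(1,q[0]):
    P=w[q[1]==i]
    if len(P)>20: print(n,len(P),np.round(P.mean(0)*1000),np.round(P.min(0)*1000),np.round(P.max(0)*1000))
# big pin, properly
c,s=np.cos(np.radians(-7.35)),np.sin(np.radians(-7.35))
for n,w in (('top',W),('scene',e)):
  for b in ((37,68),(-37,-68)):
    X=np.array([550+c*b[0]-s*b[1],-19.2+s*b[0]+c*b[1]])
    m=(np.hypot(w[...,0]*1000-X[0],w[...,1]*1000-X[1])<15)&(w[...,2]>.042)&(w[...,2]<.07)
    print(n,X.round(1),m.sum(),np.round(w[m].mean(0)*1000,1),np.round((w[m].min(0)+w[m].max(0))*500,1))
# plate holes: table-level pixels inside plate
for n,w,rgb in (('top',W,d['rgb']),('scene',e,np.load('scene.npz')['rgb'])):
  a=np.radians(-45.8);dx,dy=w[...,0]*1000-453.3,w[...,1]*1000+316.1
  px=np.cos(a)*dx+np.sin(a)*dy;py=-np.sin(a)*dx+np.cos(a)*dy
  hs=cv2.cvtColor(rgb,cv2.COLOR_RGB2HSV)
  m=(abs(px)<50)&(abs(py)<80)&(hs[...,1]>120)&(w[...,2]<.02)
  q=cv2.connectedComponentsWithStats(m.astype(np.uint8))
  for i in range(1,q[0]): k=q[1]==i; print(n,'hole px',k.sum(),px[k].mean().round(1),py[k].mean().round(1))
plan(541.3,-13.1,231,72.6)
E
```

```text
top 79 [701. -71. 158.] [691. -81. 151.] [712. -60. 162.]
top 92 [568. 362. 164.] [557. 352. 152.] [578. 373. 169.]
top 98 [541. -12. 186.] [531. -23. 150.] [552.  -3. 195.]
top 89 [507. 378. 162.] [497. 369. 151.] [518. 388. 168.]
top 88 [ 507. -395.  158.] [ 497. -406.  150.] [ 518. -385.  163.]
scene 61 [ 511. -395.  158.] [ 498. -407.  150.] [ 520. -386.  162.]
scene 171 [545. -11. 176.] [529. -23. 151.] [551.  -1. 191.]
scene 103 [510. 378. 161.] [495. 369. 150.] [518. 389. 166.]
scene 123 [570. 363. 161.] [557. 353. 151.] [578. 375. 166.]
scene 104 [705. -69. 158.] [692. -80. 150.] [714. -59. 162.]
top [595.4  43.5] 31 [594.5  43.8  51.1] [595.2  44.   52.8]
top [504.6 -81.9] 14 [504.4 -81.3  51.3] [505.1 -81.7  50.8]
scene [595.4  43.5] 38 [596.8  44.1  50.3] [595.3  43.7  50.3]
scene [504.6 -81.9] 18 [505.3 -80.9  48.9] [504.2 -81.4  49.4]
top hole px 24 38.4 66.8
top hole px 258 1.8 42.1
top hole px 251 0.8 -44.5
top hole px 9 -36.1 -70.2
scene hole px 1 2.8 -65.3
scene hole px 8 -2.1 -35.0
scene hole px 128 -0.2 37.9
scene hole px 4 36.6 65.1
t 0.1 pos [ 152.4 -528.2  230.8] yaw 16.09 w 85.4 gf 0.0 F [-0.6  0.6 -0.1]
turn [-9.000e-04 -6.000e-04 -9.863e-01] then shift mm [ 6.078e+02  2.171e+02 -2.000e-01] | shift without turn [ 5.164e+02 -3.871e+02  3.000e-01]
```

Emit:
play_rows --increments '[0, 0, 0, 0, 0, -0.1644, 0.6, 0, 0, 0, 0, 0, -0.1644, 0.6, 0, 0, 0, 0, 0, -0.1644, 0.6, 0, 0, 0, 0, 0, -0.1644, 0.6, 0, 0, 0, 0, 0, -0.1644, 0.6, 0, 0, 0, 0, 0, -0.1644, 0.6, 0.04, 0.0143, 0, 0, 0, 0, 0.6, 0.04, 0.0143, 0, 0, 0, 0, 0.6, 0.04, 0.0143, 0, 0, 0, 0, 0.6, 0.04, 0.0143, 0, 0, 0, 0, 0.6]'

```text
t: 1.35
eef_pos: [0.2554, -0.3916, 0.2311]
ee_rot: [[0.299, 0.954, -0.0], [0.954, -0.299, 0.0], [0.0, -0.0, -1.0]]
force: [0.3, -0.6, 0.6]
width: 0.0515
gripper_force: 0.0
```

Emit:
play_rows --increments '[0.04, 0.0143, 0, 0, 0, 0, 0.6, 0.04, 0.0143, 0, 0, 0, 0, 0.6, 0.04, 0.0143, 0, 0, 0, 0, 0.6, 0.04, 0.0143, 0, 0, 0, 0, 0.6, 0.04, 0.0143, 0, 0, 0, 0, 0.6, 0.04, 0.0143, 0, 0, 0, 0, 0.6, 0.04, 0.0143, 0, 0, 0, 0, 0.6, 0.04, 0.0143, 0, 0, 0, 0, 0.6, 0.04, 0.0143, 0, 0, 0, 0, 0.6, 0, 0, 0, 0, 0, 0, 0.6]'

```text
t: 2.6
eef_pos: [0.4861, -0.086, 0.2309]
ee_rot: [[0.296, 0.955, -0.0], [0.955, -0.296, 0.0], [0.0, -0.001, -1.0]]
force: [1.0, 0.2, -0.2]
width: 0.0512
gripper_force: 0.0
```

```bash
python3 -c "
from h import *
plan(541.3,-13.1,162,72.6)"
```

```text
t 2.6 pos [486.1 -86.  230.9] yaw 72.77 w 51.2 gf 0.0 F [ 1.   0.2 -0.2]
turn [-0.0005 -0.0003  0.003 ] then shift mm [86.1 30.8 68.9] | shift without turn [85.9 31.1 68.9]
```

Emit:
play_rows --increments '[0.03, 0.011, 0, 0, 0, 0, 0.6, 0.03, 0.011, 0, 0, 0, 0.003, 0.6, 0.026, 0.009, 0, 0, 0, 0, 0.6, 0, 0, 0, 0, 0, 0, 0.6, 0, 0, 0.02, 0, 0, 0, 0.6, 0, 0, 0.02, 0, 0, 0, 0.6, 0, 0, 0, 0, 0, 0, 0.6]'

```text
t: 3.48
eef_pos: [0.5394, -0.0159, 0.1902]
ee_rot: [[0.303, 0.953, -0.003], [0.953, -0.303, 0.0], [-0.001, -0.003, -1.0]]
force: [-0.2, -0.2, 0.2]
width: 0.0513
gripper_force: 0.0
```

```bash
python3 -c "
from h import *
plan(541.3,-13.1,162,72.6)"
```

```text
t 3.48 pos [539.4 -15.9 190.2] yaw 72.38 w 51.3 gf 0.0 F [-0.2 -0.2  0.2]
turn [-0.003   0.0008 -0.0038] then shift mm [ 3.3  1.  28.2] | shift without turn [ 3.3  1.1 28.2]
```

Emit:
play_rows --increments '[0.0033, 0.001, 0.012, -0.003, 0.0008, 0, 0.6, 0, 0, 0.016, 0, 0, 0, 0.6, 0, 0, 0, 0, 0, 0, 0.6, 0, 0, 0, 0, 0, 0, 0, 0, 0, 0, 0, 0, 0, 0, 0, 0, 0, 0, 0, 0, 0, 0, 0, 0, 0, 0, 0, 0, 0, 0, 0, 0, 0, 0, 0]' --newtons 45

```text
t: 4.47
eef_pos: [0.5429, -0.0122, 0.1638]
ee_rot: [[0.302, 0.953, 0.004], [0.953, -0.302, -0.0], [0.001, 0.004, -1.0]]
force: [-1.7, -0.2, 5.1]
width: 0.0205
gripper_force: 44.0
```

```bash
python3 -c "
from h import *
plan(548.4,296.9,202,72.6)"
```

```text
t 4.47 pos [542.9 -12.2 163.8] yaw 72.43 w 20.5 gf 44.0 F [-1.7 -0.2  5.1]
turn [ 0.0037 -0.001  -0.0029] then shift mm [296.6 -87.2 -38.2] | shift without turn [296.4 -87.9 -38.3]
```

Emit:
play_rows --increments '[0, 0, -0.006, 0, 0, 0, 0, 0, 0, -0.012, 0, 0, 0, 0, 0, 0, -0.018, 0, 0, 0, 0, 0, 0, -0.018, 0, 0, 0, 0, 0, 0, -0.015, 0, 0, 0, 0, 0, 0, -0.009, 0, 0, 0, 0, 0.008, -0.0024, -0.002, 0, 0, 0, 0, 0.016, -0.0047, 0, 0, 0, 0, 0, 0.022, -0.0065, 0, 0, 0, 0, 0, 0.022, -0.0065, 0, 0, 0, 0, 0]'

```text
t: 5.72
eef_pos: [0.5434, 0.0604, 0.2426]
ee_rot: [[0.301, 0.953, 0.002], [0.953, -0.301, 0.0], [0.001, 0.002, -1.0]]
force: [-0.1, -0.1, -2.5]
width: 0.0211
gripper_force: 44.2
```

```bash
python3 -c "
from h import *
plan(548.4,296.9,202,72.6)
f=grab('scene');cv2.imwrite('pics/s2.png',f['frame'][120:360,150:,::-1])"
```

```text
t 5.72 pos [543.4  60.4 242.6] yaw 72.45 w 21.1 gf 44.2 F [-0.1 -0.1 -2.5]
turn [ 0.0018 -0.0006 -0.0025] then shift mm [227.1 -65.9  40.6] | shift without turn [227.  -66.6  40.6]
```

View pics/s2.png

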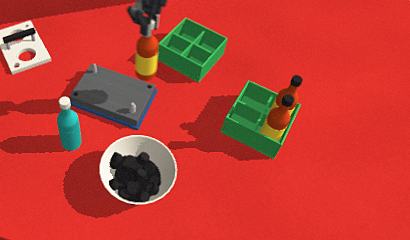

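The bottle hangs upright at (147,57) in the crop, clear of the jig, with everything else undisturbed. I carry on to the crate.

Emit:
play_rows --increments '[0.025, -0.0073, 0, 0, 0, 0, 0, 0.025, -0.0073, 0, 0, 0, 0, 0, 0.025, -0.0073, 0, 0, 0, 0, 0, 0.025, -0.0073, 0, 0, 0, 0, 0, 0.025, -0.0073, 0, 0, 0, 0, 0, 0.025, -0.0073, 0, 0, 0, 0, 0, 0.025, -0.0073, 0, 0, 0, 0, 0, 0.018, -0.005, 0, 0, 0, 0, 0, 0.01, -0.003, 0, 0, 0, 0, 0, 0, 0, 0, 0, 0, 0, 0]'

```text
t: 7.02
eef_pos: [0.5485, 0.2704, 0.243]
ee_rot: [[0.301, 0.954, 0.003], [0.954, -0.301, -0.0], [0.001, 0.003, -1.0]]
force: [0.7, 0.2, -2.8]
width: 0.0207
gripper_force: 44.2
```

```bash
python3 -c "
from h import *
plan(548.4,296.9,140,72.6)"
```

```text
t 7.03 pos [548.5 270.4 243. ] yaw 72.47 w 20.7 gf 44.2 F [ 0.7  0.2 -2.8]
turn [ 0.0028 -0.0005 -0.0023] then shift mm [ 25.3  -8.1 103. ] | shift without turn [ 25.2  -8.4 103. ]
```

Emit:
play_rows --increments '[0.012, -0.004, 0, 0.0014, 0, 0, 0, 0.0132, -0.0044, 0, 0.0014, 0, 0, 0, 0, 0, 0, 0, 0, 0, 0, 0, 0, 0, 0, 0, 0, 0]'

```text
t: 7.52
eef_pos: [0.5482, 0.2966, 0.2432]
ee_rot: [[0.302, 0.953, 0.0], [0.953, -0.302, 0.001], [0.001, 0.0, -1.0]]
force: [0.5, -0.1, -2.0]
width: 0.021
gripper_force: 44.2
```

Run:
```python
from h import *
plan(548.4,296.9,139,72.6)
for n in ('top','scene'):
    w=cloud(grab(n)); p=ctrl.get_obs()['eef_pos']
    m=(np.hypot(w[...,0]-p[0],w[...,1]-p[1])<.035)&(w[...,2]>.11)&(w[...,2]<p[2]-.04)
    P=w[m]*1000; print(n,len(P),P.min(0).round(1),P.max(0).round(1),P.mean(0).round(1))
    m=(abs(w[...,2]-.06)<.006)&(np.hypot(w[...,0]-.527,w[...,1]-.337)<.11)
    print(cv2.minAreaRect((w[m][:,:2]*1000).astype(np.float32)))
```

```text
t 7.53 pos [548.2 296.6 243.2] yaw 72.44 w 21.0 gf 44.2 F [ 0.5 -0.1 -2. ]
turn [ 0.0001 -0.0006 -0.0027] then shift mm [4.000e-01 1.000e-01 1.042e+02] | shift without turn [  0.3   0.  104.2]
top 232 [524.5 271.2 110.1] [568.1 300.5 203.1] [539.7 278.3 161.4]
((517.6525268554688, 304.5657043457031), (67.74267578125, 136.64454650878906), 74.10330200195312)
scene 669 [543.5 271.5 110.1] [571.3 318.4 203.3] [564.  291.7 159.9]
((527.3848876953125, 338.3137512207031), (136.29747009277344, 137.96603393554688), 73.18856048583984)
```

Emit:
play_rows --increments '[0.0015, 0, 0.008, 0, 0, 0, 0, 0, 0, 0.014, 0, 0, 0, 0, 0, 0, 0.018, 0, 0, 0, 0, 0, 0, 0.018, 0, 0, 0, 0, 0, 0, 0.016, 0, 0, 0, 0, 0, 0, 0.012, 0, 0, 0, 0, 0, 0, 0.008, 0, 0, 0, 0, 0, 0, 0.004, 0, 0, 0, 0, 0, 0, 0.002, 0, 0, 0, 0, 0, 0, 0, 0, 0, 0, 0]'

```text
t: 8.88
eef_pos: [0.5489, 0.2982, 0.1435]
ee_rot: [[0.302, 0.953, 0.001], [0.953, -0.302, 0.001], [0.001, 0.001, -1.0]]
force: [-0.6, -0.4, -1.8]
width: 0.021
gripper_force: 44.2
```

Emit:
play_rows --increments '[0, 0, 0.0015, 0, 0, 0, 0, 0, 0, 0.0015, 0, 0, 0, 0, 0, 0, 0.001, 0, 0, 0, 0, 0, 0, 0, 0, 0, 0, 0]'

```text
t: 9.38
eef_pos: [0.5487, 0.2981, 0.1392]
ee_rot: [[0.302, 0.953, 0.0], [0.953, -0.302, 0.001], [0.001, 0.0, -1.0]]
force: [-0.1, -1.5, -1.9]
width: 0.0212
gripper_force: 44.2
```

Emit:
play_rows --increments '[0, 0, 0.001, 0, 0, 0, 0, 0, 0, 0.001, 0, 0, 0, 0, 0, 0, 0, 0, 0, 0, 0]'

```text
t: 9.75
eef_pos: [0.5495, 0.2987, 0.1388]
ee_rot: [[0.302, 0.953, 0.003], [0.953, -0.302, 0.002], [0.003, 0.002, -1.0]]
force: [-2.2, 0.9, 9.1]
width: 0.0208
gripper_force: 45.2
```

Emit:
play_rows --increments '[0, 0, -0.0005, 0, 0, 0, 0.32, 0, 0, 0, 0, 0, 0, 0.4, 0, 0, 0, 0, 0, 0, 0.5, 0, 0, 0, 0, 0, 0, 0.5, 0, 0, -0.008, 0, 0, 0, 0.5, 0, 0, -0.016, 0, 0, 0, 0.5, 0, 0, -0.025, 0, 0, 0, 0.5, 0, 0, -0.03, 0, 0, 0, 0.5, 0, 0, -0.03, 0, 0, 0, 0.5, 0, 0, 0, 0, 0, 0, 0.5]'

```text
t: 11.0
eef_pos: [0.5497, 0.2985, 0.2504]
ee_rot: [[0.302, 0.953, 0.005], [0.953, -0.302, 0.003], [0.004, 0.004, -1.0]]
force: [0.6, -0.1, -1.4]
width: 0.0427
gripper_force: 0.0
```

Run:
```python
from h import *
plan(453.5,-316.2,231,134.2)
f=grab('scene');w=cloud(f);cv2.imwrite('pics/s3.png',f['frame'][150:330,300:,::-1])
m=(np.hypot(w[...,0]-.549,w[...,1]-.297)<.03)&(w[...,2]>.15)&(w[...,2]<.172);P=w[m]*1000;print(P.min(0),P.max(0))
```

```text
t 11.0 pos [549.7 298.5 250.4] yaw 72.44 w 42.7 gf 0.0 F [ 0.6 -0.1 -1.4]
turn [ 0.0063 -0.0017 -1.0779] then shift mm [-373.6 -497.6   19.4] | shift without turn [-615.2   93.7   17.1]
[535.78402094 286.01555671 150.31824819] [558.19961505 308.3508378  166.02466459]
```

View pics/s3.png

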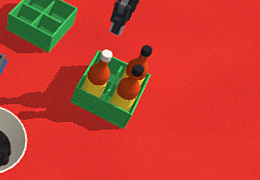

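The white-capped bottle stands upright in its cell at (107,55) and the neighbours are undisturbed. Next is the plate.

Emit:
play_rows --increments '[0, 0, 0, 0, 0, -0.154, 0.5, 0, 0, 0, 0, 0, -0.154, 0.5, 0, 0, 0, 0, 0, -0.154, 0.5, 0, 0, 0, 0, 0, -0.154, 0.5, 0, 0, 0, 0, 0, -0.154, 0.5, 0, 0, 0, 0, 0, -0.154, 0.5, 0, 0, 0, 0, 0, -0.154, 0.5, -0.0267, -0.0355, 0, 0, 0, 0, 0.5, -0.0267, -0.0355, 0, 0, 0, 0, 0.5, -0.0267, -0.0355, 0, 0, 0, 0, 0.5]'

```text
t: 12.3
eef_pos: [0.5274, 0.1651, 0.246]
ee_rot: [[-0.697, 0.717, -0.001], [0.717, 0.697, 0.0], [0.001, -0.0, -1.0]]
force: [0.2, -1.1, 0.6]
width: 0.043
gripper_force: 0.0
```

Emit:
play_rows --increments '[-0.0267, -0.0355, 0, 0, 0, 0, 0.5, -0.0267, -0.0355, 0, 0, 0, 0, 0.5, -0.0267, -0.0355, 0, 0, 0, 0, 0.5, -0.0267, -0.0355, 0, 0, 0, 0, 0.5, -0.0267, -0.0355, 0, 0, 0, 0, 0.5, -0.0267, -0.0355, 0, 0, 0, 0, 0.5, -0.0267, -0.0355, 0, 0, 0, 0, 0.5, -0.0267, -0.0355, 0, 0, 0, 0, 0.5, -0.0267, -0.0355, 0, 0, 0, 0, 0.5, 0, 0, 0, 0, 0, 0, 0.5]'

```text
t: 13.55
eef_pos: [0.4658, -0.2306, 0.2457]
ee_rot: [[-0.695, 0.719, -0.001], [0.719, 0.695, 0.001], [0.001, 0.0, -1.0]]
force: [-0.2, 0.9, 0.1]
width: 0.0428
gripper_force: 0.0
```

Run:
```python
from h import *
plan(453.4,-316.2,28,134.2)
```

```text
t 13.55 pos [ 465.8 -230.6  245.7] yaw 134.02 w 42.8 gf 0.0 F [-0.2  0.9  0.1]
turn [ 0.0002 -0.0012 -0.0032] then shift mm [-52.7 -68.5 217.7] | shift without turn [-53.2 -68.4 217.6]
```

Emit:
play_rows --increments '[-0.0266, -0.0342, 0, 0, 0, -0.0032, 0.5, -0.0266, -0.0342, 0, 0, 0, 0, 0.5, 0, 0, 0.02, 0, 0, 0, 0.5, 0, 0, 0.03, 0, 0, 0, 0.5, 0, 0, 0.03, 0, 0, 0, 0.5, 0, 0, 0.03, 0, 0, 0, 0.5, 0, 0, 0.03, 0, 0, 0, 0.5, 0, 0, 0, 0, 0, 0, 0.5]'

```text
t: 14.55
eef_pos: [0.454, -0.3127, 0.1044]
ee_rot: [[-0.7, 0.714, -0.003], [0.714, 0.7, 0.004], [0.005, 0.0, -1.0]]
force: [-0.4, -0.4, 1.0]
width: 0.0425
gripper_force: 0.0
```

Run:
```python
from h import *
plan(453.4,-316.2,28,134.2)
for n in ('top','scene'):
    f=grab(n); np.savez(f'{n}.npz',W=cloud(f),rgb=f['frame'])
import meas; meas.run()
```

```text
t 14.55 pos [ 454.  -312.7  104.4] yaw 134.42 w 42.5 gf 0.0 F [-0.4 -0.4  1. ]
turn [ 0.0004 -0.005   0.0038] then shift mm [-2.1 -2.9 76.4] | shift without turn [-2.4 -2.9 76.4]
top table z -0.0005
bed 3264 (array([549.6, -19.5]), array([180.4, 119.8]), 82.65) mean [548.6 -19.8  29.5] zmed/max 29.5 35.6
foot+bed 3291 (array([549.6, -19.4]), array([180.6, 119.8]), 82.65) mean [548.5 -19.5  29.4] zmed/max 29.5 35.6
plate 1267 (array([ 453. , -315.9]), array([171.1, 111.7]), 43.77) mean [ 456.3 -288.1   11.3] zmed/max 11.3 17.5
handle 119 (array([ 443. , -304.5]), array([12.5, 61.9]), 43.98) mean [ 443.7 -305.4   52.6] zmed/max 52.5 57.0
green 278 (array([526.9, 337.8]), array([136.2, 133.3]), 73.34) mean [508.3 313.4  58.5] zmed/max 58.8 63.5
cap none
bigpin 70 (array([681.8,  82.8]), array([12.8, 70.9]), 16.16) mean [682.7  81.8  56. ] zmed/max 57.6 63.5
smallpin 14 (array([504.8, -81.3]), array([7.8, 7.3]), 9.23) mean [504.3 -81.2  52. ] zmed/max 51.7 59.2
scene table z -0.0013
bed 2739 (array([550. , -19.2]), array([180.8, 120. ]), 83.2) mean [554.4 -17.   29. ] zmed/max 29.1 35.6
foot+bed 2893 (array([550.4, -19.1]), array([181.1, 120.4]), 83.3) mean [556.6 -16.5  28.5] zmed/max 29.0 35.6
plate 1197 (array([ 453.9, -316.7]), array([173.3, 110.7]), 43.44) mean [ 462.7 -310.4   10.4] zmed/max 10.3 19.5
handle 150 (array([ 455.5, -316.3]), array([17.6, 83.6]), 47.95) mean [ 456.2 -314.9   50.5] zmed/max 50.7 55.2
green 241 (array([534.4, 286.9]), array([166.3,  83.7]), 18.82) mean [554.5 293.9  57. ] zmed/max 57.5 60.9
cap none
bigpin 269 (array([680.9,  86.4]), array([15.9, 75.5]), 15.51) mean [682.3  83.6  52.1] zmed/max 52.0 61.7
smallpin 17 (array([505.2, -81.5]), array([6.9, 8.1]), 80.94) mean [505.6 -80.9  49.8] zmed/max 50.4 56.8
```

Emit:
play_rows --increments '[-0.0021, -0.0029, 0.02, 0, -0.005, 0.006, 0.5, 0, 0, 0.025, 0, 0, 0, 0.5, 0, 0, 0.02, 0, 0, 0, 0.5, 0, 0, 0.011, 0, 0, 0, 0.5, 0, 0, 0, 0, 0, 0, 0.5]'

```text
t: 15.28
eef_pos: [0.4548, -0.3181, 0.0307]
ee_rot: [[-0.695, 0.719, 0.004], [0.719, 0.695, -0.003], [-0.005, 0.001, -1.0]]
force: [-0.2, -0.0, 0.8]
width: 0.0423
gripper_force: 0.0
```

Run:
```python
from h import *
plan(453.3,-316.2,28,134.0)
```

```text
t 15.28 pos [ 454.8 -318.1   30.7] yaw 134.04 w 42.3 gf 0.0 F [-0.2 -0.   0.8]
turn [0.0009 0.0049 0.0008] then shift mm [2.4 0.2 2.7] | shift without turn [2.4 0.2 2.7]
```

Emit:
play_rows --increments '[0.0024, 0, 0.0015, 0, 0.0048, 0, 0.5, 0, 0, 0, 0, 0, 0, 0.5, 0, 0, 0, 0, 0, 0, 0, 0, 0, 0, 0, 0, 0, 0, 0, 0, 0, 0, 0, 0, 0, 0, 0, 0, 0, 0, 0, 0, 0, 0, 0, 0, 0, 0, 0]' --newtons 80

```text
t: 16.15
eef_pos: [0.453, -0.3165, 0.0293]
ee_rot: [[-0.695, 0.719, 0.001], [0.719, 0.695, 0.0], [-0.0, 0.001, -1.0]]
force: [-2.0, 0.1, 5.9]
width: 0.0124
gripper_force: 78.9
```

Run:
```python
from h import *
plan(453.3,-316.2,28,134.0)
```

```text
t 16.15 pos [ 453.  -316.5   29.3] yaw 134.04 w 12.4 gf 78.9 F [-2.   0.1  5.9]
turn [0.0008 0.0004 0.0007] then shift mm [-0.   0.4  1.3] | shift without turn [-0.   0.4  1.3]
```

Emit:
play_rows --increments '[0, 0, -0.004, 0, 0, 0, 0, 0, 0, -0.008, 0, 0, 0, 0, 0, 0, -0.014, 0, 0, 0, 0, 0, 0, -0.018, 0, 0, 0, 0, 0, 0, -0.018, 0, 0, 0, 0, 0, 0, -0.018, 0, 0, 0, 0, 0, 0, -0.012, 0, 0, 0, 0, 0, 0, -0.006, 0, 0, 0, 0, 0, 0, 0, 0, 0, 0, 0]'

```text
t: 17.27
eef_pos: [0.4529, -0.3164, 0.1269]
ee_rot: [[-0.695, 0.719, 0.001], [0.719, 0.695, 0.0], [-0.0, 0.001, -1.0]]
force: [-0.1, -0.3, -5.3]
width: 0.013
gripper_force: 78.1
```

```bash
cat > pl.py <<'E'
from h import *
from scipy.optimize import least_squares
def plate():
    o=ctrl.get_obs(); p=o['eef_pos']*1000; zt=p[2]-29.3+12
    for n in ('top','scene'):
        f=grab(n); w=cloud(f)*1000; hs=cv2.cvtColor(f['frame'],cv2.COLOR_RGB2HSV)
        m=(abs(w[...,2]-zt)<7)&(np.hypot(w[...,0]-p[0],w[...,1]-p[1])<115)&(hs[...,1]<80)&(hs[...,2]>110)
        P=w[m]; r=cv2.minAreaRect(P[:,:2].astype(np.float32))
        A=np.c_[P[:,:2]-p[:2],np.ones(len(P))]; k=np.linalg.lstsq(A,P[:,2],rcond=None)[0]
        print(n,m.sum(),np.round(r[0],1),np.round(r[1],1),round(r[2],2),'plane slope mrad',np.round(k[:2]*1000,1),'z',round(k[2],1),'expected',round(zt,1))
E
python3 - <<'E'
from pl import *
plan(549.8,-19.3,120,172.65); plate()
f=grab('scene');cv2.imwrite('pics/s4.png',f['frame'][80:300,60:400,::-1])
E
```

```text
t 17.27 pos [ 452.9 -316.4  126.9] yaw 134.04 w 13.0 gf 78.1 F [-0.1 -0.3 -5.3]
turn [ 8.000e-04  4.000e-04 -6.739e-01] then shift mm [-58.1 307.    6.9] | shift without turn [146.2 276.2   7.1]
top 1233 [ 459.6 -309.3] [153.1 112.4] 44.18 plane slope mrad [2.9 0.3] z 108.8 expected 109.6
scene 1220 [ 454.4 -315.2] [174.7 110.2] 44.36 plane slope mrad [-4.9 -6.2] z 107.5 expected 109.6
```

View pics/s4.png

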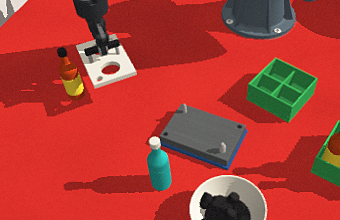

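The plate hangs level at (107,65) in the crop, and the loose bottle is untouched. I move it over the jig and then turn it.

Emit:
play_rows --increments '[0.006, 0.0115, 0, 0, 0, 0, 0, 0.0122, 0.023, 0, 0, 0, 0, 0, 0.0122, 0.023, 0, 0, 0, 0, 0, 0.0122, 0.023, 0, 0, 0, 0, 0, 0.0122, 0.023, 0, 0, 0, 0, 0, 0.0122, 0.023, 0, 0, 0, 0, 0, 0.0122, 0.023, 0, 0, 0, 0, 0, 0.0122, 0.023, 0, 0, 0, 0, 0, 0.0122, 0.023, 0, 0, 0, 0, 0, 0.0122, 0.023, 0, 0, 0, 0, 0]'

```text
t: 18.68
eef_pos: [0.5294, -0.0796, 0.1267]
ee_rot: [[-0.695, 0.719, 0.0], [0.719, 0.695, 0.001], [0.001, 0.001, -1.0]]
force: [0.3, 0.4, -4.9]
width: 0.0126
gripper_force: 78.2
```

Emit:
play_rows --increments '[0.0122, 0.023, 0, 0, 0, 0, 0, 0.0122, 0.023, 0, 0, 0, 0, 0, 0.006, 0.0115, 0, 0, 0, 0, 0, 0, 0, 0, 0, 0, -0.1, 0, 0, 0, 0, 0, 0, -0.12, 0, 0, 0, 0, 0, 0, -0.12, 0, 0, 0, 0, 0, 0, -0.12, 0, 0, 0, 0, 0, 0, -0.12, 0, 0, 0, 0, 0, 0, -0.094, 0, 0, 0, 0, 0, 0, 0, 0]'

```text
t: 19.92
eef_pos: [0.5494, -0.0194, 0.1268]
ee_rot: [[-0.992, 0.129, 0.0], [0.129, 0.992, 0.001], [-0.0, 0.001, -1.0]]
force: [0.0, 0.5, -5.3]
width: 0.0124
gripper_force: 78.3
```

Run:
```python
from pl import *
plan(549.8,-19.3,120,172.65); plate()
```

```text
t 19.93 pos [549.4 -19.4 126.8] yaw 172.61 w 12.4 gf 78.3 F [ 0.   0.5 -5.3]
turn [ 0.0006  0.0001 -0.0007] then shift mm [-0.4  0.2  6.8] | shift without turn [-0.4  0.1  6.8]
top 127 [558.5  45.7] [ 39.7 107.9] 82.2 plane slope mrad [  1.9 -23.4] z 110.8 expected 109.5
scene 1807 [549.7 -19.3] [172.4 112.9] 83.18 plane slope mrad [-2.8 -0.5] z 108.3 expected 109.5
```

Emit:
play_rows --increments '[-0.0002, 0, 0.006, 0, 0, 0, 0, 0, 0, 0.01, 0, 0, 0, 0, 0, 0, 0.01, 0, 0, 0, 0, 0, 0, 0.006, 0, 0, 0, 0, 0, 0, 0.003, 0, 0, 0, 0, 0, 0, 0, 0, 0, 0, 0, 0, 0, 0, 0, 0, 0, 0]'

```text
t: 20.9
eef_pos: [0.55, -0.0194, 0.0923]
ee_rot: [[-0.992, 0.128, 0.001], [0.128, 0.992, 0.001], [-0.001, 0.001, -1.0]]
force: [0.5, 0.2, -4.7]
width: 0.0128
gripper_force: 78.3
```

Run:
```python
from pl import *
plan(549.8,-19.3,59.3,172.65); plate()
f=grab('scene');cv2.imwrite('pics/s5.png',cv2.resize(f['frame'][160:260,200:330,::-1],None,fx=5,fy=5,interpolation=cv2.INTER_CUBIC))
```

```text
t 20.9 pos [550.  -19.4  92.3] yaw 172.66 w 12.8 gf 78.3 F [ 0.5  0.2 -4.7]
turn [0.0007 0.001  0.0001] then shift mm [ 0.2  0.1 33. ] | shift without turn [ 0.3  0.1 33. ]
top 131 [559.8  45.6] [ 40.1 108.1] 82.16 plane slope mrad [ -8.8 -15. ] z 76.0 expected 75.0
scene 1719 [549.7 -19. ] [171.4 112.7] 83.15 plane slope mrad [-2.9 -0.2] z 73.7 expected 75.0
```

View pics/s5.png

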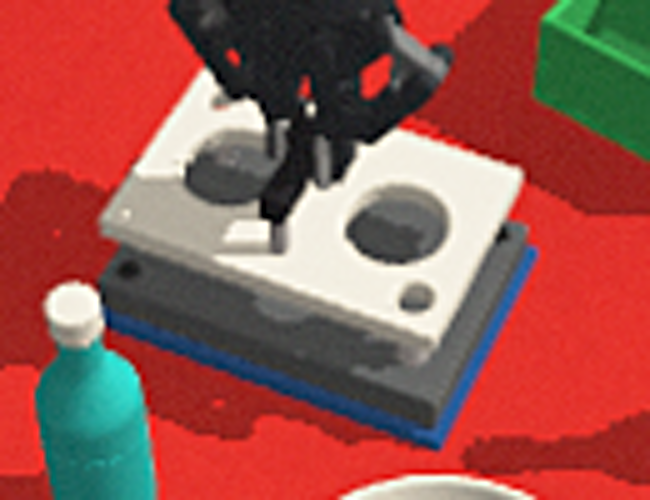

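The plate sits square above the bed, with its large hole at (417,296) over the big pin. I lower it slowly and watch the force.

Emit:
play_rows --increments '[0, 0, 0.003, 0, 0, 0, 0, 0, 0, 0.003, 0, 0, 0, 0, 0, 0, 0.003, 0, 0, 0, 0, 0, 0, 0.003, 0, 0, 0, 0, 0, 0, 0, 0, 0, 0, 0]'

```text
t: 21.68
eef_pos: [0.5497, -0.0194, 0.0797]
ee_rot: [[-0.992, 0.128, 0.0], [0.128, 0.992, 0.001], [-0.0, 0.001, -1.0]]
force: [-0.3, -0.3, -5.8]
width: 0.0124
gripper_force: 78.3
```

Emit:
play_rows --increments '[0, 0, 0.002, 0, 0, 0, 0, 0, 0, 0.002, 0, 0, 0, 0, 0, 0, 0.002, 0, 0, 0, 0, 0, 0, 0, 0, 0, 0, 0]'

```text
t: 22.18
eef_pos: [0.5497, -0.0194, 0.0738]
ee_rot: [[-0.992, 0.128, 0.0], [0.128, 0.992, 0.001], [-0.0, 0.001, -1.0]]
force: [0.3, 1.0, -5.4]
width: 0.0126
gripper_force: 78.3
```

Emit:
play_rows --increments '[0, 0, 0.002, 0, 0, 0, 0, 0, 0, 0.002, 0, 0, 0, 0, 0, 0, 0.002, 0, 0, 0, 0, 0, 0, 0, 0, 0, 0, 0]'

```text
t: 22.68
eef_pos: [0.5498, -0.0194, 0.0678]
ee_rot: [[-0.992, 0.128, 0.0], [0.128, 0.992, 0.001], [-0.0, 0.001, -1.0]]
force: [-1.4, 0.0, -5.9]
width: 0.0122
gripper_force: 78.2
```

Emit:
play_rows --increments '[0, 0, 0.002, 0, 0, 0, 0, 0, 0, 0.002, 0, 0, 0, 0, 0, 0, 0.002, 0, 0, 0, 0, 0, 0, 0, 0, 0, 0, 0]'

```text
t: 23.18
eef_pos: [0.5498, -0.0194, 0.0618]
ee_rot: [[-0.992, 0.128, 0.0], [0.128, 0.992, 0.001], [-0.0, 0.001, -1.0]]
force: [-2.0, -0.6, -5.7]
width: 0.0124
gripper_force: 78.2
```

Emit:
play_rows --increments '[0, 0, 0.001, 0, 0, 0, 0, 0, 0, 0.001, 0, 0, 0, 0, 0, 0, 0.0005, 0, 0, 0, 0, 0, 0, 0, 0, 0, 0, 0]'

```text
t: 23.68
eef_pos: [0.5498, -0.0194, 0.0595]
ee_rot: [[-0.992, 0.128, 0.0], [0.128, 0.992, 0.001], [-0.0, 0.001, -1.0]]
force: [-2.1, -0.3, -4.1]
width: 0.0124
gripper_force: 78.4
```

Emit:
play_rows --increments '[0, 0, 0.0005, 0, 0, 0, 0, 0, 0, 0.0005, 0, 0, 0, 0, 0, 0, 0, 0, 0, 0, 0]'

```text
t: 24.05
eef_pos: [0.5497, -0.0194, 0.0593]
ee_rot: [[-0.992, 0.128, 0.0], [0.128, 0.992, 0.001], [-0.0, 0.001, -1.0]]
force: [-8.3, 0.4, 8.2]
width: 0.0128
gripper_force: 80.4
```

Emit:
play_rows --increments '[0, 0, 0.0004, 0, 0, 0, 0, 0, 0, 0, 0, 0, 0, 0]'

```text
t: 24.3
eef_pos: [0.5497, -0.0194, 0.0593]
ee_rot: [[-0.992, 0.128, 0.0], [0.128, 0.992, 0.001], [-0.0, 0.001, -1.0]]
force: [-10.1, 0.0, 13.7]
width: 0.0122
gripper_force: 81.1
```

Run:
```python
from pl import *
plan(549.8,-19.3,59.3,172.65); plate()
```

```text
t 24.3 pos [549.7 -19.4  59.3] yaw 172.66 w 12.2 gf 81.1 F [-10.1   0.   13.7]
turn [0.0006 0.0003 0.0002] then shift mm [-0.   0.1 -0. ] | shift without turn [-0.   0.1 -0. ]
top 131 [559.4  45.3] [ 40.8 109.3] 83.28 plane slope mrad [ 1.2 -6.6] z 42.2 expected 42.0
scene 1611 [550.1 -19.5] [171.8 113. ] 82.87 plane slope mrad [-1.  -0.5] z 40.8 expected 42.0
```

The plate is flush: the height is as expected, the slope is about zero, and the contact force is there. I release it and retreat.

Emit:
play_rows --increments '[0, 0, 0, 0, 0, 0, 0.3, 0, 0, 0, 0, 0, 0, 0.4, 0, 0, 0, 0, 0, 0, 0.5, 0, 0, 0, 0, 0, 0, 0.5, 0, 0, -0.01, 0, 0, 0, 0.5, 0, 0, -0.02, 0, 0, 0, 0.5, 0, 0, -0.03, 0, 0, 0, 0.5, 0, 0, -0.04, 0, 0, 0, 0.5, 0, 0, -0.04, 0, 0, 0, 0.5, 0, 0, -0.04, 0, 0, 0, 0.5]'

```text
t: 25.65
eef_pos: [0.5496, -0.0195, 0.2402]
ee_rot: [[-0.992, 0.128, 0.001], [0.128, 0.992, 0.0], [-0.001, 0.001, -1.0]]
force: [0.6, -0.3, -0.1]
width: 0.0429
gripper_force: 0.0
```

Run:
```python
from pl import *
o=ctrl.get_obs();print(o['eef_pos'],o['gripper_force'])
f=ctrl.grab_frame('scene');w=cloud(f)*1000;hs=cv2.cvtColor(f['frame'],cv2.COLOR_RGB2HSV)
m=(abs(w[...,2]-41)<7)&(np.hypot(w[...,0]-550,w[...,1]+19)<110)&(hs[...,1]<80)&(hs[...,2]>110);P=w[m]
print(cv2.minAreaRect(P[:,:2].astype(np.float32)),np.linalg.lstsq(np.c_[P[:,:2]-[550,-19],np.ones(len(P))],P[:,2],rcond=None)[0])
cv2.imwrite('pics/s6.png',cv2.resize(f['frame'][:,:,::-1],(784,588)))
```

```text
[ 0.54960604 -0.01949954  0.24022373] 0.0
((550.328369140625, -19.54114532470703), (171.88523864746094, 112.23583984375), 82.65543365478516) [-3.88047575e-03  3.49104639e-04  4.07991601e+01]
```

View pics/s6.png

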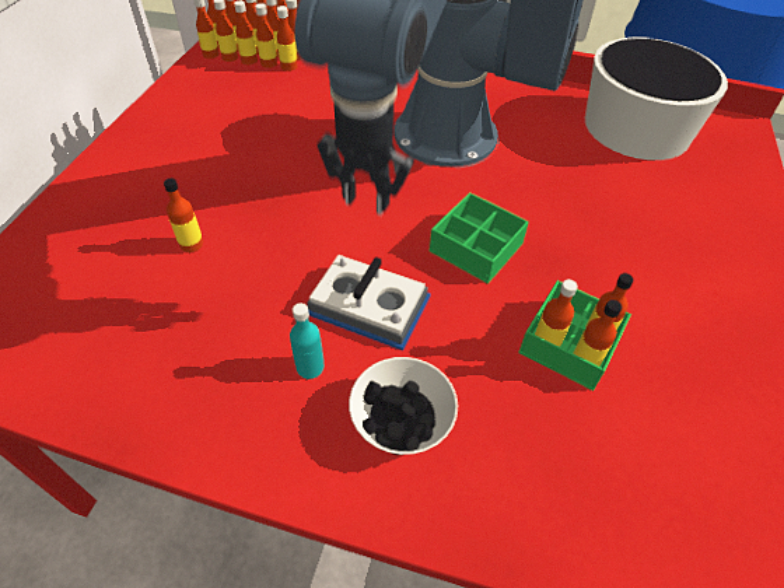

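The plate is flush at (367,295) with both pins showing through. The bottle is in the crate at (560,315) and everything else is where it was. I hand in the job.

```bash
python3 -c "
from station import ctrl
print(ctrl.close_job())"
```

```text
the job is handed in; nothing more can be done
None
```

The job is handed in: the white-capped bottle stands upright in an empty cell of the far crate, the nest plate is flush on both pins and released, and the other bottles and the bowl were not moved; robot time was about 26 s.

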